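# Unhook the muddler from its keyhole rack

## Robot

A 7-joint arm with a two-finger parallel gripper is mounted at the origin on a cart in front of the work surface, level with it; the furniture and walls round the work are solid. World frame = base frame: x ahead of the robot, y to its left, z up, the work surface at z = 0. Lengths are in m, angles in rad, forces in N, time in s.
With the tool pointing down it reaches from about 0.35 to 0.9 m from the base axis. Payload 7.2 kg.
Tool frame: the origin (TCP) lies midway between the tips of the shut fingers; the grasp point (between the pads) lies 19 mm behind it (ctrl.grip_depth is the distance from the TCP to the grasp point, in m); y points along the fingers, z is the direction in which the jaws open and shut, and the axes are right-handed (so a half turn about y gives the same grasp; the last joint's range is limited). The gripper opens to 85 mm and grips with 20 to 120 N. Pads are 22 mm wide; open, the fingers measure 114 mm over their backs; the gripper's body (76 mm by 85 mm) begins 54 mm behind the grasp point. The pads swing forward as they close: fully open they stand 13 mm farther back than shut.
Start: joints at [-1.203, 0.411, -0.013, 1.596, 0.006, 1.134, -0.082], TCP at [0.264, 0.567, 0.231] pointing down, gripper open.
Joint ranges: [-2.95, 2.95], [-0.29, 1.99], [-1.47, 1.44], [0.14, 2.54], [-1.03, 4.17], [0.13, 1.85], [-2.86, 2.86]. Speed limits (rad/s): [2.39, 2.39, 3.01, 3.01, 3.14, 3.14, 3.14].

## Interface

Orientations are given as a 3x3 rotation matrix whose columns are the frame's x, y, z axes.
In Python, from workcell import ctrl gives the robot as it stands.
- The arm moves only by the tool servo_tool, never from a script. Its argument "rows" is one flat list of numbers, 7 for each row, row after row: the shift along the tool's x, y, z in mm, then the turn, a rotation vector about the tool's x, y, z in rad, then the opening, from 0 (shut) to 1 (fully open). A call has 1 to 5 rows; each row is the pose to reach, as a shift and turn from the pose commanded when the call began, along the tool's axes at that moment; what a row does not reach only later rows make up. A row lasts 1/12 s, in which the tool goes at most 41.7 mm and 7.16 degrees, less where a joint would pass 70% of its speed; a pose out of reach is approached as far as the arm can. A call with a gripper value outside its range is refused whole. The fingers move at their own pace and stop on an object; "squeeze" is the grip in N (left out, the last holds). Time passes only in rows, so rows that repeat a pose let the fingers close. It gives the time, the measured TCP pose, the force and the opening at its end, in the units of the state.
- ctrl.get_state(): the state, without advancing time (a new reading comes with each control period).
- ctrl.capture(name): name is "scene" or "top"; returns (picture, depth): 420x560x3 uint8, blue, green, red; 420x560 float32, m along the optical axis (not along the pixel's ray), 0 where there is no reading.
- ctrl.camera_params(name): a dict with "fx", "fy", "cx", "cy" (pixels), "R" (3x3) and "t" (3): a world point X has camera coordinates R X + t. Camera axes: x right, y down, z forward; pixel columns grow to the right and rows downward; lengths in m; the calibration is good to about 2 mm. A picture is of the moment at which its call begins. camera_params takes no time and is no camera call.
- ctrl.close_job(): hands the job in, once; it reports no verdict.
The state is a dict: "t": time; "joint_pos": joint angles; "qvel": joint speeds; "effort": joint torques, N m; "tcp_pos": TCP position; "ee_rot": TCP orientation; "force": force on the tool from outside, world axes, zero at the start; "ft_torque": the same for the moment, N m; "opening": finger opening in m.
Only numpy, scipy, OpenCV 4.12 (cv2) and the standard library are available. Lean on these libraries where they do the work, as an engineer would, in place of code of your own. Each camera call takes 0.05 s, during which the arm holds its last target.

## Task

The stubby muddler hangs by its collar in the keyhole slot of the small rack. Without gripping it, push it along the slot to the wide round end; then lift it straight out and stand it gently upright on the middle of the dark red coaster. Do not knock over the bottle, the glass or the shaker.

Things in the scene. Friction and masses are not known exactly. Their poses are not given: they have to be found in the camera images.
- muddler_mid (a point): Stubby muddler, loose, 104 mm tall, round about its z axis (up), 0.11 to 0.23 kg. This point is on the axis half-way up, 52 mm above its flat underside, at the underside of its round brass collar (60 mm diameter, 6 mm thick). While it hangs, the collar lies on the rack's top plate with the neck in the slot and the foot below the plate, clear of the base board.
- muddler_knob (a point): Middle of the muddler's pale wooden knob, 29 mm above muddler_mid. The knob stands on the collar, 30 mm diameter, 46 mm tall: the place to push and to grasp.
- muddler: The same muddler; origin at the centre of its flat underside, z up. From there up: dark steel foot, 34 mm diameter, 0 to 28 mm, tapering to 36 mm; steel neck, 15 mm diameter, 36 to 52 mm; collar 52 to 58 mm; knob 58 to 104 mm.
- rack_hole (a point): Centre of the wide round end of the rack's keyhole slot, on the top face of the plate (70 mm above the bench, 6 mm thick). Axes: y along the slot, toward the wide end; z up. Hole 41 mm diameter: the foot passes, the collar does not, so the muddler still hangs when pushed here, and may tip if pushed over 9 mm too far. Slot 20 mm wide (the foot cannot pass), its closed end 107 mm from this point.
- rack_slot_end (a point): On the slot's centre line near its closed end, 97 mm from rack_hole, on the plate's top face; the push goes from here toward rack_hole. The rack is fixed to the bench at any yaw, 86 mm wide, 164 mm long along the slot, its steel plate on a dark wooden frame. Only the muddler stands above the plate; it slides with under 2 N.
- red_coaster: Dark red round leather coaster, loose, 95 mm diameter, 4.5 mm thick, lying flat; origin at the centre of its underside. The muddler goes here.
- brown_coaster: Grey-brown round coaster of the same size, not wanted; origin at the centre of its underside. The two coasters may change places.
- bitters: Small bottle with a red cap, loose, 48 mm diameter, 134 mm tall, to be left standing; origin at the centre of its underside, z up.
- goblet: Pink stemmed glass, loose, 75 mm diameter, 146 mm tall, to be left standing; origin at the centre of its underside, z up.
- shaker: Steel cocktail shaker, loose, 69 mm diameter, 193 mm tall, to be left standing; origin at the centre of its underside, z up.

How it is judged:
By the outcome, as a careful person would: the job done as asked, in the order asked, and still so for the second after the job is handed in, with the robot touching nothing.
It also fails if it takes over 53 s, if anything falls off the work surface, if the arm or the gripper's body presses on something with over 40 N, if the wrist force passes 120 N, or if a joint passes its speed limit or range.

## Working session

There is one attempt and no reset: what is moved stays moved. The work goes in short steps, Python scripts to look and compute and a tool call to move; the robot and the scene stay as the last step left them, time stands still between calls to the robot, and variables do not carry over. Pictures are saved under pics/ and viewed, and the job is handed in when it is done.

Besides the shell and the picture viewer there is one more tool, called after "Request:" in YAML: its name, and indented under it one key for each argument. servo_tool: Moves the arm, as the interface text tells. Its arguments: {"type":"object","properties":{"rows":{"type":"array"},"squeeze":{"type":"number"}},"required":["rows"]}

```bash
ls; mkdir -p pics; python3 - <<'E'
from workcell import ctrl
import cv2,numpy as np
for n in("scene","top"):
    im,d=ctrl.capture(n); cv2.imwrite(f"pics/{n}0.png",im); np.save(f"pics/{n}0.npy",d)
    p=ctrl.camera_params(n); print(n,{k:np.round(v,4).tolist() for k,v in p.items()})
s=ctrl.get_state()
for k,v in s.items(): print(k,np.round(v,4).tolist())
E
```

```text
pics
scene {'fx': 472.7484, 'fy': 472.7484, 'cx': 271.1521, 'cy': 210.6258, 'R': [[0.8707, -0.4917, -0.0075], [-0.3679, -0.6411, -0.6736], [0.3264, 0.5892, -0.7391]], 't': [-0.4393, 0.3646, 0.9741]}
top {'fx': 409.9158, 'fy': 409.9158, 'cx': 272.1651, 'cy': 206.5601, 'R': [[0.1046, -0.9945, 0.0028], [-0.9724, -0.1029, -0.2092], [0.2084, 0.0192, -0.9779]], 't': [0.0582, 0.5886, 0.8523]}
t 0.1
joint_pos [-1.2032, 0.4119, -0.0127, 1.597, 0.0056, 1.1343, -0.0822]
qvel [-0.0, -0.002, 0.0003, -0.0034, -0.0003, -0.0009, -0.0002]
effort [0.0026, -60.1826, 0.6846, -30.0089, 0.0141, 0.0064, 0.0]
tcp_pos [0.2637, 0.5662, 0.2305]
ee_rot [[0.9065, -0.0006, 0.4221], [-0.4221, -0.0014, 0.9065], [0.0001, -1.0, -0.0015]]
force [-0.51, -0.0797, 0.3916]
ft_torque [-0.0487, 0.0431, -0.0255]
opening 0.0852
```

View pics/scene0.png

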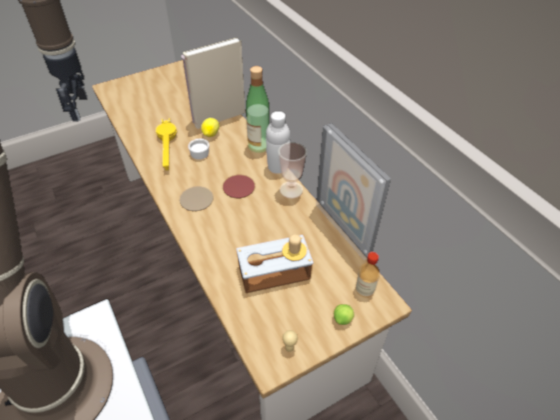

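View pics/top0.png

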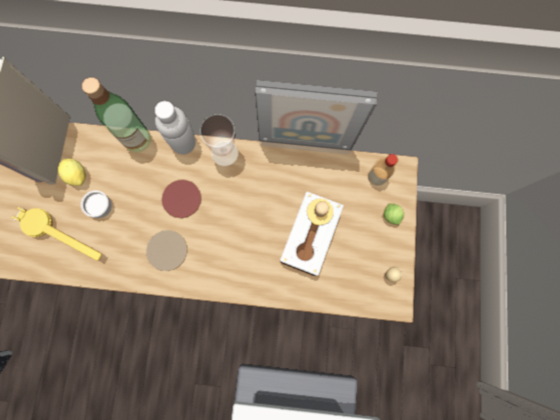

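Scene view: the muddler's knob is at (294,243), with its collar at the far-right end of the slot. The wide hole is at about (256,259). The red coaster is at (239,186) and the brown one at (196,198). In the top view the knob is at (321,208), the hole at (305,251) and the red coaster at (181,198). Next I'll measure all of these.

```bash
cat > h.py <<'E'
import numpy as np,cv2
from workcell import ctrl
P={n:ctrl.camera_params(n) for n in("scene","top")}
def load(n,i): return cv2.imread(f"pics/{n}{i}.png"),np.load(f"pics/{n}{i}.npy")
def cloud(n,d):
    p=P[n];v,u=np.mgrid[:420,:560]
    c=np.stack([(u-p['cx'])*d/p['fx'],(v-p['cy'])*d/p['fy'],d],-1)
    return (c-np.array(p['t']))@np.array(p['R'])
def onplane(n,uv,z):
    p=P[n];R=np.array(p['R']);t=np.array(p['t'])
    ray=R.T@np.array([(uv[0]-p['cx'])/p['fx'],(uv[1]-p['cy'])/p['fy'],1]);o=-R.T@t
    return o+ray*(z-o[2])/ray[2]
def proj(n,X):
    p=P[n];c=np.array(p['R'])@X+np.array(p['t']);return np.array([c[0]/c[2]*p['fx']+p['cx'],c[1]/c[2]*p['fy']+p['cy']])
E
python3 - <<'E'
from h import *
for n in("scene","top"):
    im,d=load(n,0);C=cloud(n,d);h=cv2.cvtColor(im,cv2.COLOR_BGR2HSV);ok=d>0
    H,S,V=[h[...,i].astype(int) for i in range(3)]
    def rep(name,m,zr):
        m=m&ok&(C[...,2]>zr[0])&(C[...,2]<zr[1])
        nn,lab,st,ce=cv2.connectedComponentsWithStats(m.astype(np.uint8))
        if nn<2: print(n,name,'none');return
        for k in [1+np.argsort(-st[1:,4])[0]]:
            q=lab==k;uv=ce[k]
            mn=C[q].mean(0);rng=np.ptp(C[q],axis=0)
            print(n,name,st[k,4],uv.round(1),'mean',mn.round(4),'range',rng.round(3),'medz',np.median(C[q][:,2]).round(4),'ray@medz',onplane(n,uv,np.median(C[q][:,2])).round(4))
    rep('red',((H<8)|(H>170))&(S>90)&(V<120),(-.01,.02))
    rep('collar',(H>18)&(H<32)&(S>170)&(V>120),(.068,.09))
    box=np.zeros_like(ok)
    u0={'scene':(294,245),'top':(321,209)}[n]; box[u0[1]-25:u0[1]+25,u0[0]-25:u0[0]+25]=1
    rep('knob',box,(.09,.14)); rep('knobtop',box,(.118,.13))
    rep('plate',(C[...,0]>0.2),(.064,.076))
    bw={'scene':(196,198),'top':(166,250)}[n];b2=np.zeros_like(ok);b2[bw[1]-25:bw[1]+25,bw[0]-25:bw[0]+25]=1
    rep('brown',b2&(S<110),(-.01,.02))
    for nm,uv in dict(scene=dict(gob=(291,165),shak=(278,150),bit=(368,280),frame=(352,190)),top=dict(gob=(220,140),shak=(175,130),bit=(382,172),frame=(310,115)))[n].items():
        b=C[uv[1]-8:uv[1]+9,uv[0]-8:uv[0]+9].reshape(-1,3);print(n,nm,C[uv[1],uv[0]].round(3))
E
python3 - <<'E'
import cv2
a=cv2.imread('pics/top0.png')[170:290,250:370];b=cv2.imread('pics/scene0.png')[220:300,215:335]
cv2.imwrite('pics/c0.png',cv2.hconcat([cv2.resize(a,(400,400),interpolation=2),cv2.resize(b,(400,400*80//120),interpolation=2).__class__(0) if 0 else cv2.copyMakeBorder(cv2.resize(b,(400,267),interpolation=2),0,133,0,0,0)]))
E
```

```text
scene red none
scene collar none
scene knob 188 [294.8 242.3] mean [0.573  0.0094 0.1116] range [0.029 0.029 0.036] medz 0.1155 ray@medz [0.5713 0.0068 0.1155]
scene knobtop 71 [295. 238.] mean [0.5758 0.0136 0.1211] range [0.024 0.026 0.008] medz 0.1209 ray@medz [0.5759 0.0137 0.1209]
scene plate 1509 [271.1 257.9] mean [0.5192 0.025  0.0704] range [0.179 0.126 0.012] medz 0.0703 ray@medz [0.5189 0.0247 0.0703]
scene brown 2486 [195.5 197.5] mean [0.4629 0.3612 0.0016] range [0.197 0.252 0.016] medz 0.0013 ray@medz [0.4623 0.36   0.0013]
scene gob [0.693 0.225 0.126]
scene shak [0.71  0.323 0.098]
scene bit [ 0.675 -0.139  0.075]
scene frame [0.741 0.033 0.177]
top red none
top collar none
top knob 184 [321.5 208.4] mean [0.5745 0.0154 0.1168] range [0.028 0.029 0.036] medz 0.1197 ray@medz [0.5739 0.0157 0.1197]
top knobtop 118 [322.5 207.2] mean [0.5764 0.0141 0.1214] range [0.026 0.025 0.008] medz 0.1214 ray@medz [0.5764 0.0141 0.1214]
top plate 1991 [310.7 235.6] mean [0.5224 0.0291 0.0707] range [0.178 0.125 0.011] medz 0.0706 ray@medz [0.522  0.0292 0.0706]
top brown 2486 [165.5 249.5] mean [0.4644 0.3568 0.0028] range [0.125 0.132 0.016] medz 0.0028 ray@medz [0.4642 0.3568 0.0028]
top gob [0.724 0.256 0.061]
top shak [0.705 0.339 0.144]
top bit [ 0.678 -0.115  0.084]
top frame [0.742 0.062 0.201]
```

View pics/c0.png

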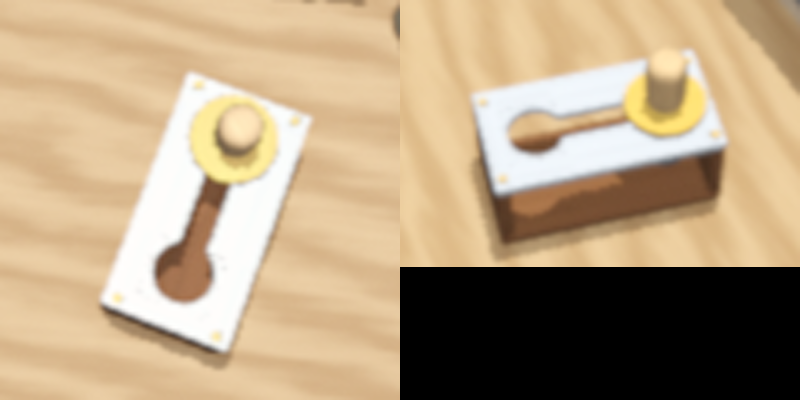

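The crop shows the knob standing upright on its collar at the closed end, and the slot running to the wide hole at lower left. I'll refine the hole, the slot axis and the coaster.

```bash
cat > m.py <<'E'
from h import *
import sys
def rect(n,z,box,thr):
    # rectify plane z -> metric image 0.5mm/px ; world x0,y0 size
    x0,x1,y0,y1=box;s=0.0005
    pts=np.float32([proj(n,np.array([x,y,z])) for x,y in((x0,y0),(x1,y0),(x1,y1),(x0,y1))])
    W,Hh=int((x1-x0)/s),int((y1-y0)/s)
    M=cv2.getPerspectiveTransform(pts,np.float32([[0,0],[W,0],[W,Hh],[0,Hh]]))
    return M,W,Hh,s
E
python3 - <<'E'
from m import *
for n in("scene","top"):
    im,d=load(n,0)
    box=(.40,.66,-.08,.13);M,W,Hh,s=rect(n,.07,box,0)
    r=cv2.warpPerspective(im,M,(W,Hh),flags=cv2.INTER_CUBIC);cv2.imwrite(f"pics/rk_{n}.png",r)
    h=cv2.cvtColor(r,cv2.COLOR_BGR2HSV);m=((h[...,1]<50)&(h[...,2]>140)).astype(np.uint8)
    cs,hi=cv2.findContours(m,cv2.RETR_CCOMP,cv2.CHAIN_APPROX_NONE)
    k=max(range(len(cs)),key=lambda i:cv2.contourArea(cs[i]));c=cs[k]
    w=lambda p:np.array([box[0]+p[0]*s,box[2]+p[1]*s])
    rr=cv2.minAreaRect(c);print(n,'plate c',w(rr[0]).round(4),np.array(rr[1])*s*1e3,rr[2])
    print(' corners',[w(p).round(4).tolist() for p in cv2.boxPoints(rr)])
    for i in range(len(cs)):
        if hi[0][i][3]==k and cv2.contourArea(cs[i])>500:
            q=cs[i][:,0]; xw=box[0]+q[:,0]*s;yw=box[2]+q[:,1]*s
            print(' hole contour',len(q),xw.min().round(4),xw.max().round(4),yw.min().round(4),yw.max().round(4))
    box=(.42,.68,.20,.46);M,W,Hh,s=rect(n,.0045,box,0)
    r=cv2.warpPerspective(im,M,(W,Hh),flags=cv2.INTER_CUBIC);cv2.imwrite(f"pics/co_{n}.png",r)
    h=cv2.cvtColor(r,cv2.COLOR_BGR2HSV)
    for nm,m in(('red',((h[...,0]<8)|(h[...,0]>165))&(h[...,1]>90)&(h[...,2]<140)),('brown',(h[...,1]<115)&(h[...,2]<175))):
        m=cv2.morphologyEx(m.astype(np.uint8),cv2.MORPH_OPEN,np.ones((9,9)))
        cs,_=cv2.findContours(m,cv2.RETR_EXTERNAL,cv2.CHAIN_APPROX_NONE)
        for c in sorted(cs,key=cv2.contourArea)[-2:]:
            if len(c)<5: continue
            e=cv2.fitEllipse(c);print(n,nm,w(e[0])-np.array([.4,-.08])+np.array([.42,.2]) if 0 else np.array([box[0]+e[0][0]*s,box[2]+e[0][1]*s]).round(4),(np.array(e[1])*s*1e3).round(1))
a=[cv2.imread(f"pics/rk_{n}.png") for n in("scene","top")];b=[cv2.imread(f"pics/co_{n}.png") for n in("scene","top")]
b=[cv2.resize(x,(390,390)) for x in b];a=[cv2.resize(x,(400,323)) for x in a]
cv2.imwrite('pics/a.png',cv2.hconcat(a));cv2.imwrite('pics/b.png',cv2.hconcat(b))
E
```

```text
scene plate c [0.5281 0.0279] [ 92.42221069 168.66062927] 74.69386291503906
 corners [[0.4345000088214874, 0.00559999980032444], [0.5971999764442444, -0.039000000804662704], [0.6215999722480774, 0.050200000405311584], [0.45890000462532043, 0.09470000118017197]]
scene brown [0.6684 0.2319] [25.7 56.7]
scene brown [0.5878 0.3368] [86.8 92.5]
top plate c [0.5296 0.0275] [ 90.05511475 168.10472107] 74.71000671386719
 corners [[0.436599999666214, 0.006200000178068876], [0.598800003528595, -0.038100000470876694], [0.6225000023841858, 0.048700001090765], [0.4603999853134155, 0.09309999644756317]]
 hole contour 674 0.467 0.608 -0.0155 0.058
top brown [0.6692 0.2335] [25.3 67.5]
top brown [0.5884 0.3385] [91.4 93.3]
```

View pics/a.png

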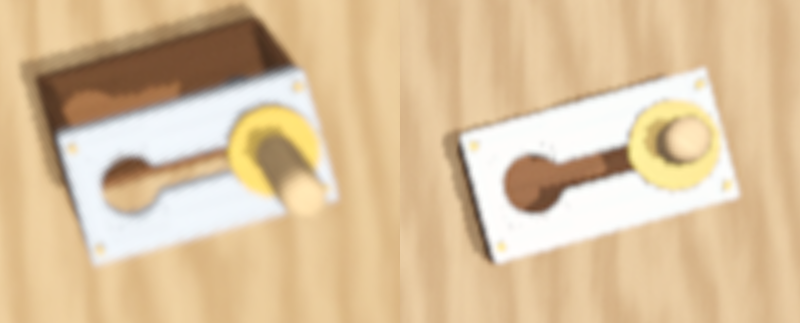

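View pics/b.png

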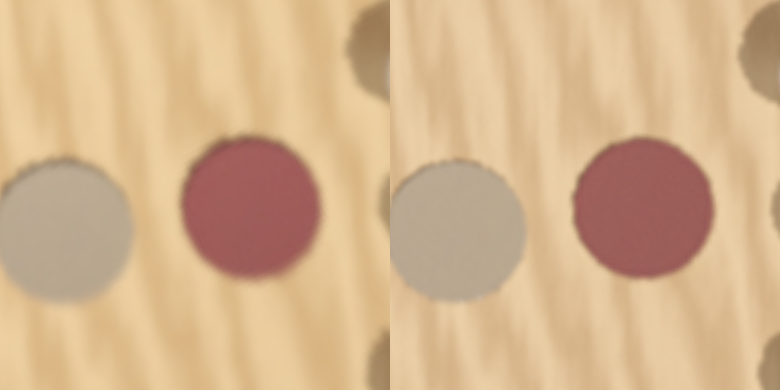

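```bash
python3 - <<'E'
from m import *
from scipy.optimize import least_squares
ax=np.array([-.9644,.2643])
for n in("scene","top"):
    im,d=load(n,0);box=(.40,.66,-.08,.13);M,W,Hh,s=rect(n,.07,box,0)
    r=cv2.warpPerspective(im,M,(W,Hh),flags=cv2.INTER_CUBIC);g=cv2.cvtColor(r,cv2.COLOR_BGR2GRAY).astype(float)
    c0=np.array([.4865,.0383])
    for it in range(3):
        P_=[]
        for a in np.deg2rad(np.arange(0,360,6)):
            dr=np.array([np.cos(a),np.sin(a)])
            if dr@ax<-.6: continue
            rad=np.arange(.012,.03,.00025);xy=c0+rad[:,None]*dr
            pr=cv2.remap(g.astype(np.float32),((xy[:,0]-box[0])/s).astype(np.float32)[None],((xy[:,1]-box[2])/s).astype(np.float32)[None],1)[0]
            k=np.argmax(np.gradient(pr));P_.append(xy[k])
        P_=np.array(P_)
        f=least_squares(lambda p:np.hypot(*(P_-p[:2]).T)-p[2],[*c0,.02],loss='soft_l1',f_scale=.001);c0=f.x[:2]
    print(n,'hole',f.x.round(4))
    kn=np.array([.5762,.0140]);dv=kn-c0;print(' knob rel along',-(dv@ax),'lat',dv@np.array([ax[1],-ax[0]]))
    C=cloud(n,d)
    for nm,b in dict(bit=(.63,.76,-.19,-.06,.02,.15),gob=(.62,.80,.18,.285,.02,.16),shak=(.65,.80,.285,.39,.03,.2),frame=(.60,.85,-.06,.14,.02,.3),green=(.6,.8,.39,.5,.02,.4)).items():
        q=C[(C[...,0]>b[0])&(C[...,0]<b[1])&(C[...,1]>b[2])&(C[...,1]<b[3])&(C[...,2]>b[4])&(C[...,2]<b[5])&(d>0)]
        if len(q):print(n,nm,len(q),np.percentile(q,2,axis=0).round(3),np.percentile(q,98,axis=0).round(3))
s=ctrl.get_state();R=np.array(s['ee_rot'])
print(R.T@(np.array([.618,.002,.16])-np.array(s['tcp_pos']))*1e3)
E
```

```text
scene hole [0.4852 0.0415 0.0195]
 knob rel along 0.09498529580821483 lat -0.0024509911522713813
scene bit 699 [ 0.668 -0.146  0.023] [ 0.706 -0.107  0.136]
scene gob 1450 [0.678 0.215 0.027] [0.778 0.284 0.154]
scene shak 1546 [0.695 0.286 0.039] [0.778 0.382 0.195]
scene frame 6634 [ 0.74  -0.055  0.028] [0.777 0.135 0.294]
scene green 3268 [0.69  0.393 0.036] [0.778 0.495 0.392]
top hole [0.4864 0.0392 0.0194]
 knob rel along 0.09329272882155103 lat -0.0005444289523547309
top bit 585 [ 0.669 -0.141  0.024] [ 0.706 -0.1    0.136]
top gob 2131 [0.678 0.184 0.033] [0.778 0.283 0.156]
top shak 2624 [0.695 0.288 0.039] [0.778 0.383 0.196]
top frame 7526 [ 0.68  -0.05   0.032] [0.777 0.136 0.295]
top green 7070 [0.691 0.393 0.038] [0.778 0.496 0.395]
[ 559.35272708   71.09220351 -361.76808603]
```

Request:
servo_tool:
  rows: [33,0,-21,0,-0.05,0,0,66,0,-42,0,-0.1,0,0,99,0,-63,0,-0.168,0,0,132,0,-84,0,-0.168,0,0,165,0,-105,0,-0.168,0,0]
  squeeze: 30

```text
t: 0.52
tcp_pos: [0.3696, 0.3998, 0.231]
ee_rot: [[0.965, -0.0, 0.264], [-0.264, -0.001, 0.965], [-0.0, -1.0, -0.001]]
force: [1.0, -0.2, 0.8]
opening: 0.0256
```

```bash
cat > g.py <<'E'
from workcell import ctrl
import numpy as np,sys
s=ctrl.get_state();R=np.array(s['ee_rot']);t=np.array([float(x) for x in sys.argv[1:4]])
print('t',s['t'],'tcp',np.round(s['tcp_pos'],4),'tool delta mm',(R.T@(t-np.array(s['tcp_pos']))*1e3).round(1),'yaw z',np.rad2deg(np.arctan2(R[1,2],R[0,2])).round(2),'F',np.round(s['force'],2),'op',s['opening'])
print('q',np.round(s['joint_pos'],3), 'tilt',R[:,1].round(3))
E
python3 g.py .618 .002 .16
```

```text
t 0.5167 tcp [0.3696 0.3998 0.231 ] tool delta mm [ 344.6   71.1 -318.1] yaw z 74.7 F [ 0.98 -0.16  0.84] op 0.025612059446196173
q [-0.925  0.275  0.014  1.794 -0.004  1.073  0.394] tilt [-0.    -0.001 -1.   ]
```

Request:
servo_tool:
  rows: [28,0,-26,0,0,0,0,56,0,-52,0,0,0,0,84,0,-78,0,0,0,0,112,0,-104,0,0,0,0,140,0,-130,0,0,0,0]

```text
t: 0.93
tcp_pos: [0.4702, 0.2375, 0.2312]
ee_rot: [[0.964, -0.0, 0.265], [-0.265, -0.0, 0.964], [-0.0, -1.0, -0.0]]
force: [0.1, 0.5, 0.6]
opening: 0.0001
```

Request:
servo_tool:
  rows: [28,0,-26,0,0,0,0,56,0,-52,0,0,0,0,84,0,-78,0,0,0,0,112,0,-104,0,0,0,0,140,0,-130,0,0,0,0]

```text
t: 1.35
tcp_pos: [0.5708, 0.0751, 0.2311]
ee_rot: [[0.964, -0.0, 0.264], [-0.264, -0.0, 0.964], [-0.0, -1.0, -0.0]]
force: [0.6, 0.7, -0.1]
opening: 0.0
```

```bash
python3 g.py .618 .002 .16
```

```text
t 1.35 tcp [0.5708 0.0751 0.2311] tool delta mm [ 64.9  71.1 -58. ] yaw z 74.66 F [ 0.58  0.67 -0.13] op 1.4593116779465246e-05
q [-0.384  0.328  0.218  1.732 -0.078  1.091  1.162] tilt [-0. -0. -1.]
```

Request:
servo_tool:
  rows: [22,0,-20,0,0,0,0,44,0,-40,0,0,0,0,65,0,-58,0,0,0,0,65,35,-58,0,0,0,0,65,71,-58,0,0,0,0]

```text
t: 1.77
tcp_pos: [0.6199, 0.0011, 0.1611]
ee_rot: [[0.963, 0.005, 0.268], [-0.268, -0.0, 0.963], [0.005, -1.0, 0.001]]
force: [0.2, 0.3, -1.4]
opening: 0.0
```

```bash
python3 g.py .6165 .003 .086; cat > snap.py <<'E'
from workcell import ctrl
import cv2,numpy as np,sys
i=sys.argv[1];a=[]
for n,(u,v,w,h) in dict(scene=(200,130,200,160),top=(210,120,200,160)).items():
    im,d=ctrl.capture(n);cv2.imwrite(f"pics/{n}{i}.png",im);np.save(f"pics/{n}{i}.npy",d);a.append(cv2.resize(im[v:v+h,u:u+w],(400,320),interpolation=2))
cv2.imwrite(f"pics/v{i}.png",cv2.hconcat(a))
E
python3 snap.py 1
```

```text
t 1.7667 tcp [0.6199 0.0011 0.1611] tool delta mm [-4.1 75.1  0.8] yaw z 74.44 F [ 0.23  0.3  -1.39] op 9.07198572331335e-06
q [-0.25   0.468  0.234  1.704 -0.126  0.979  1.328] tilt [ 0.005 -0.    -1.   ]
```

View pics/v1.png

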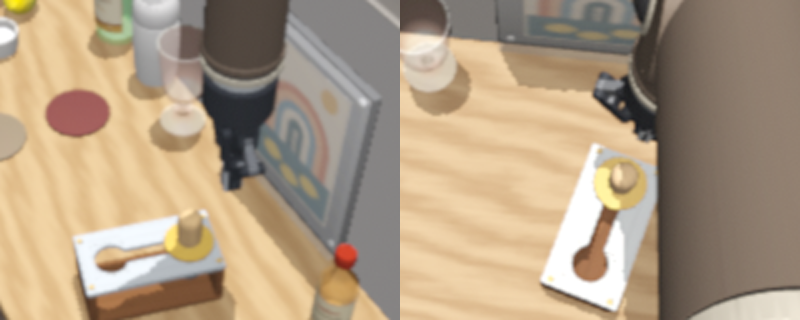

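The shut fingers are above the far side of the knob. In the left crop the tips are at (232,185) and the knob at (190,225). The frame is clear behind them, so I'll descend.

Request:
servo_tool:
  rows: [0,20,1,0,0,0,0,-1,40,1,0,0,0,0,-2,60,1,0,0,0,0,-2,75,1,0,0,0,0,-2,75,1,0,0,0,0]

```text
t: 2.28
tcp_pos: [0.6146, 0.006, 0.0838]
ee_rot: [[0.965, -0.004, 0.264], [-0.264, -0.0, 0.965], [-0.004, -1.0, -0.001]]
force: [0.0, -0.7, -0.5]
opening: 0.0
```

```bash
python3 g.py .6014 .0074 .086; python3 snap.py 2
```

```text
t 2.2833 tcp [0.6146 0.006  0.0838] tool delta mm [-13.1  -2.1  -2.1] yaw z 74.72 F [ 0.02 -0.67 -0.49] op 9.462320266575557e-06
q [-0.241  0.556  0.211  1.769 -0.15   0.835  1.345] tilt [-0.004 -0.    -1.   ]
```

View pics/v2.png

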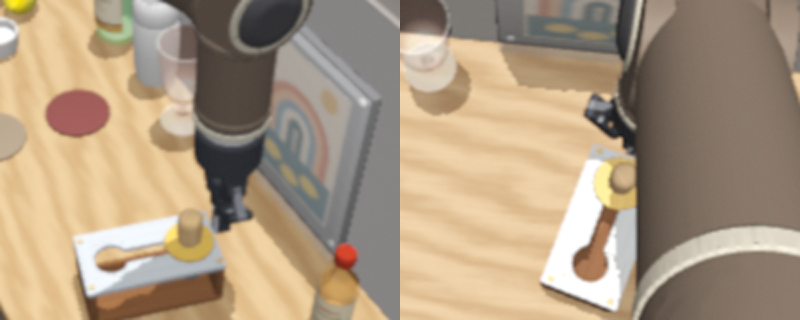

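Request:
servo_tool:
  rows: [-7,-2,-1,0,0,0,0,-13,-2,-2,0,0,0,0,-19,-2,-2,0,0,0,0,-26,-2,-2,0,0,0,0,-33,-2,-2,0,0,0,0]

```text
t: 2.8
tcp_pos: [0.5835, 0.0123, 0.0882]
ee_rot: [[0.964, 0.002, 0.265], [-0.265, 0.0, 0.964], [0.002, -1.0, 0.001]]
force: [2.5, 0.4, 1.7]
opening: -0.0001
```

```bash
python3 g.py .5111 .0331 .086; python3 snap.py 3
```

```text
t 2.8 tcp [0.5835 0.0123 0.0882] tool delta mm [-75.4   2.1   0.9] yaw z 74.65 F [2.49 0.41 1.71] op -0.00012322478324997167
q [-0.263  0.504  0.212  1.851 -0.142  0.8    1.326] tilt [ 0.002  0.    -1.   ]
```

View pics/v3.png

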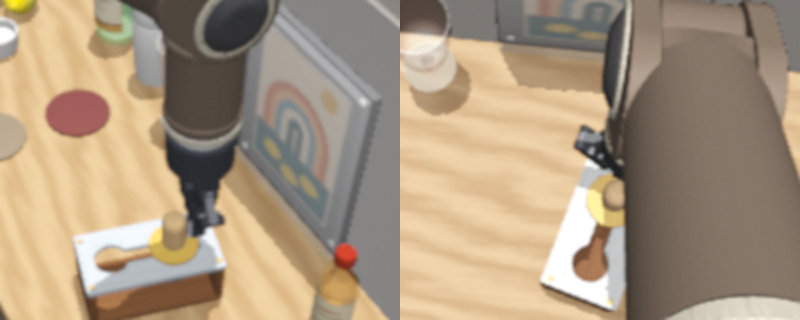

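The knob is being pushed upright: it moved from (190,225) to (175,228) in the crop. I'll measure the offset between the contact and the TCP.

```bash
cat > kn.py <<'E'
from m import *
i=sys.argv[1];s=ctrl.get_state();T=np.array(s['tcp_pos']);R=np.array(s['ee_rot'])
hole=np.array([.486,.040]);ax=np.array([-.9644,.2643])
for n in("scene","top"):
    im,d=load(n,i);C=cloud(n,d);h=cv2.cvtColor(im,cv2.COLOR_BGR2HSV)
    m=(d>0)&(C[...,2]>.117)&(C[...,2]<.128)&(h[...,1]>60)&(h[...,0]>8)&(h[...,0]<28)&(h[...,2]>90)&(abs(C[...,0]-.53)<.08)&(abs(C[...,1]-.03)<.06)
    nn,lab,st,ce=cv2.connectedComponentsWithStats(m.astype(np.uint8))
    if nn<2: print(n,'none');continue
    k=1+np.argmax(st[1:,4]);q=C[lab==k];c=np.array(cv2.minEnclosingCircle(q[:,:2].astype(np.float32))[0])
    # collar
    mc=(d>0)&(C[...,2]>.07)&(C[...,2]<.084)&(h[...,1]>110)&(h[...,0]>18)&(h[...,0]<32)&(h[...,2]>120)
    for nm,v in(('mean',q[:,:2].mean(0)),('circ',c)):
        dv=v-hole;print(n,nm,st[k,4],ce[k].round(1),v.round(4),'to go',(-(dv@ax)*1e3).round(1),'lat',(dv@[ax[1],-ax[0]]*1e3).round(1),'tcp-knob in tool x',(((T[:2]-v)@R[:2,0])*1e3).round(1),'span',np.ptp(q,axis=0).round(3),q[:,2].mean().round(4))
E
python3 kn.py 0; python3 kn.py 3
```

```text
scene mean 79 [294.7 238.3] [0.575  0.0135] to go 92.8 lat -2.0 tcp-knob in tool x 7.2 span [0.025 0.026 0.009] 0.1207
scene circ 79 [294.7 238.3] [0.5758 0.0139] to go 93.5 lat -1.4 tcp-knob in tool x 6.6 span [0.025 0.026 0.009] 0.1207
top mean 129 [322.2 207.2] [0.5763 0.0145] to go 93.8 lat -0.7 tcp-knob in tool x 6.2 span [0.027 0.026 0.009] 0.121
top circ 129 [322.2 207.2] [0.5771 0.0143] to go 94.6 lat -0.7 tcp-knob in tool x 5.4 span [0.027 0.026 0.009] 0.121
scene mean 81 [287.2 239.8] [0.5576 0.0179] to go 74.9 lat -2.4 tcp-knob in tool x 25.2 span [0.024 0.025 0.009] 0.1211
scene circ 81 [287.2 239.8] [0.5581 0.0183] to go 75.2 lat -1.9 tcp-knob in tool x 24.8 span [0.024 0.025 0.009] 0.1211
top mean 97 [317.3 215.9] [0.5569 0.0233] to go 72.8 lat 2.6 tcp-knob in tool x 27.3 span [0.025 0.02  0.008] 0.1213
top circ 97 [317.3 215.9] [0.5573 0.0217] to go 73.6 lat 1.2 tcp-knob in tool x 26.4 span [0.025 0.02  0.008] 0.1213
```

Request:
servo_tool:
  rows: [-7,1,0,0,0,0,0,-14,1,0,0,0,0,0,-21,1,0,0,0,0,0,-28,1,0,0,0,0,0,-35,1,0,0,0,0,0]

```text
t: 3.32
tcp_pos: [0.5491, 0.0216, 0.0862]
ee_rot: [[0.964, -0.0, 0.265], [-0.265, 0.0, 0.964], [-0.0, -1.0, -0.0]]
force: [0.6, -0.4, 1.2]
opening: -0.0
```

Request:
servo_tool:
  rows: [-7,0,0,0,0,0,0,-13,0,0,0,0,0,0,-19,0,0,0,0,0,0,-24,0,0,0,0,0,0,-28,0,0,0,0,0,0]

```text
t: 3.73
tcp_pos: [0.5222, 0.029, 0.0863]
ee_rot: [[0.964, -0.0, 0.264], [-0.264, 0.0, 0.964], [-0.0, -1.0, 0.0]]
force: [2.1, 0.4, 0.6]
opening: 0.0005
```

```bash
python3 g.py .5111 .0331 .086; python3 snap.py 4; python3 kn.py 4
```

```text
t 3.7333 tcp [0.5222 0.029  0.0863] tool delta mm [-11.8   0.3   1.1] yaw z 74.66 F [2.11 0.44 0.65] op 0.00046361888333562514
q [-0.315  0.422  0.211  1.997 -0.128  0.735  1.277] tilt [-0.  0. -1.]
scene mean 89 [260.  244.9] [0.4969 0.0357] to go 11.6 lat -1.3 tcp-knob in tool x 26.0 span [0.026 0.023 0.008] 0.1211
scene circ 89 [260.  244.9] [0.4975 0.0364] to go 12.0 lat -0.4 tcp-knob in tool x 25.6 span [0.026 0.023 0.008] 0.1211
top mean 5 [303.8 247. ] [0.4898 0.0452] to go 2.3 lat 6.1 tcp-knob in tool x 35.3 span [0.004 0.006 0.003] 0.119
top circ 5 [303.8 247. ] [0.4898 0.0458] to go 2.1 lat 6.6 tcp-knob in tool x 35.5 span [0.004 0.006 0.003] 0.119
```

View pics/v4.png

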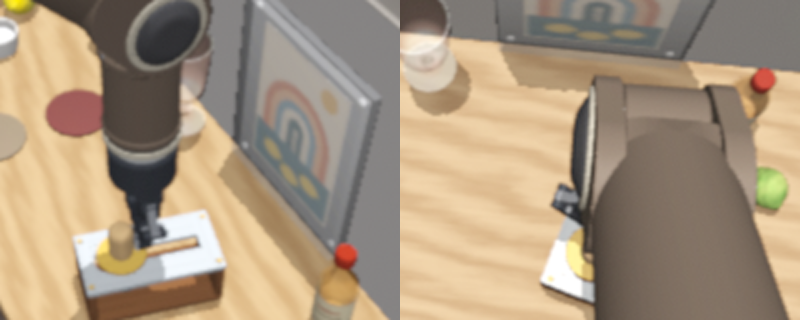

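Request:
servo_tool:
  rows: [-4,0,0,0,0,0,0,-7,0,0,0,0,0,0,-10,0,0,0,0,0,0,-12,0,0,0,0,0,0,-12,0,0,0,0,0,0]

```text
t: 4.25
tcp_pos: [0.5107, 0.0321, 0.0862]
ee_rot: [[0.964, -0.001, 0.264], [-0.264, 0.0, 0.964], [-0.001, -1.0, -0.0]]
force: [-0.3, -0.4, -0.4]
opening: 0.0001
```

```bash
python3 g.py .5111 .0331 .086; python3 snap.py 5; python3 kn.py 5
```

```text
t 4.25 tcp [0.5107 0.0321 0.0862] tool delta mm [0.1 0.2 1.1] yaw z 74.67 F [-0.33 -0.43 -0.41] op 0.00013861373688943982
q [-0.325  0.406  0.21   2.024 -0.125  0.724  1.266] tilt [-0.001  0.    -1.   ]
scene mean 89 [254.9 246.1] [0.4854 0.0388] to go -0.3 lat -1.4 tcp-knob in tool x 26.5 span [0.026 0.027 0.008] 0.1207
scene circ 89 [254.9 246.1] [0.4862 0.0403] to go 0.2 lat 0.3 tcp-knob in tool x 26.1 span [0.026 0.027 0.008] 0.1207
top none
```

View pics/v5.png

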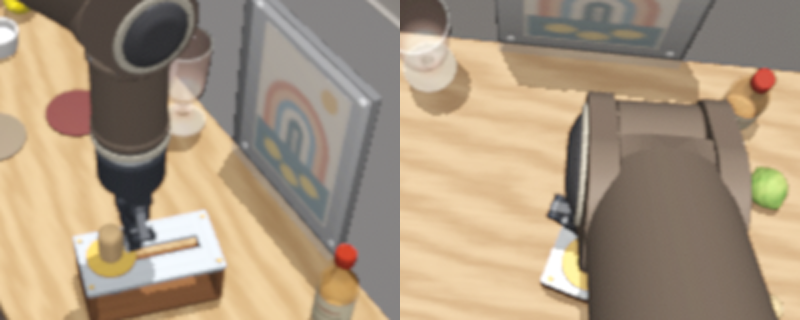

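Request:
servo_tool:
  rows: [6,0,0,0,0,0,0,12,0,0,0,0,0,0,12,-30,0,0,0,0,0,12,-60,0,0,0,0,0.5,12,-75,0,0,0,0,1]

```text
t: 4.77
tcp_pos: [0.5247, 0.0283, 0.164]
ee_rot: [[0.964, 0.003, 0.265], [-0.265, 0.0, 0.964], [0.003, -1.0, 0.001]]
force: [1.2, 0.6, -0.2]
opening: 0.0234
```

```bash
python3 g.py .486 .040 .16; python3 snap.py 6; python3 kn.py 6
```

```text
t 4.7667 tcp [0.5247 0.0283 0.164 ] tool delta mm [-40.4   3.9   1. ] yaw z 74.62 F [ 1.16  0.59 -0.22] op 0.02336011491557313
q [-0.338  0.314  0.236  1.929 -0.092  0.905  1.246] tilt [ 0.003  0.    -1.   ]
scene mean 74 [254.4 245.8] [0.4846 0.0396] to go -1.3 lat -0.8 tcp-knob in tool x 42.3 span [0.021 0.026 0.008] 0.1211
scene circ 74 [254.4 245.8] [0.4851 0.041 ] to go -1.1 lat 0.7 tcp-knob in tool x 42.1 span [0.021 0.026 0.008] 0.1211
top mean 133 [306.  248.9] [0.4862 0.0406] to go 0.0 lat 0.7 tcp-knob in tool x 41.0 span [0.026 0.027 0.007] 0.1207
top circ 133 [306.  248.9] [0.4864 0.0411] to go 0.1 lat 1.1 tcp-knob in tool x 41.0 span [0.026 0.027 0.007] 0.1207
```

View pics/v6.png

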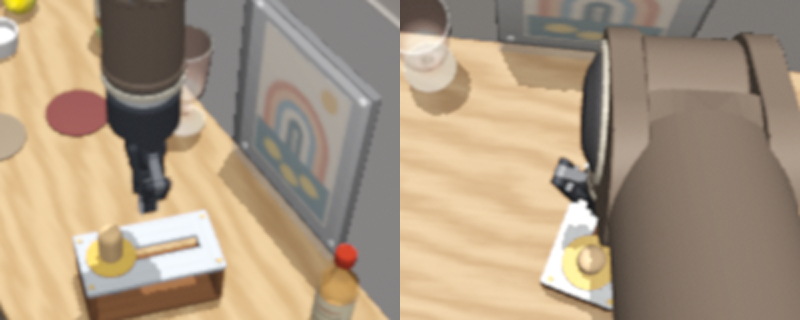

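The muddler hangs upright at the hole: the knob in the top view is at (306,249), world (0.486,0.0405). That is within about 1 mm of the hole. Now I'll move over it, open the jaws and descend.

Request:
servo_tool:
  rows: [-14,0,0,0,0,0,1,-28,0,1,0,0,0,1,-40,0,1,0,0,0,1,-40,0,1,0,0,0,1,-40,0,1,0,0,0,1]

```text
t: 5.28
tcp_pos: [0.4846, 0.0403, 0.1608]
ee_rot: [[0.964, -0.0, 0.264], [-0.264, -0.0, 0.964], [-0.0, -1.0, -0.0]]
force: [-0.6, 0.9, 0.1]
opening: 0.0851
```

```bash
python3 g.py .4862 .0405 .084
```

```text
t 5.2833 tcp [0.4846 0.0403 0.1608] tool delta mm [ 1.5 76.8  0.6] yaw z 74.68 F [-0.55  0.87  0.11] op 0.0850559323094278
q [-0.375  0.256  0.228  2.018 -0.074  0.876  1.197] tilt [-0. -0. -1.]
```

Request:
servo_tool:
  rows: [1,20,1,0,0,0,1,1,40,1,0,0,0,1,1,60,1,0,0,0,1,1,76,1,0,0,0,1,1,76,1,0,0,0,1]

```text
t: 5.7
tcp_pos: [0.4847, 0.0403, 0.0823]
ee_rot: [[0.964, -0.004, 0.265], [-0.265, -0.001, 0.964], [-0.004, -1.0, -0.003]]
force: [-0.7, 0.3, -0.1]
opening: 0.0856
```

```bash
python3 g.py .4862 .0405 .084; python3 snap.py 7
```

```text
t 5.7 tcp [0.4847 0.0403 0.0823] tool delta mm [ 1.4 -1.7  0.5] yaw z 74.64 F [-0.7   0.28 -0.13] op 0.08558687945728465
q [-0.351  0.379  0.206  2.082 -0.117  0.696  1.234] tilt [-0.004 -0.001 -1.   ]
```

View pics/v7.png

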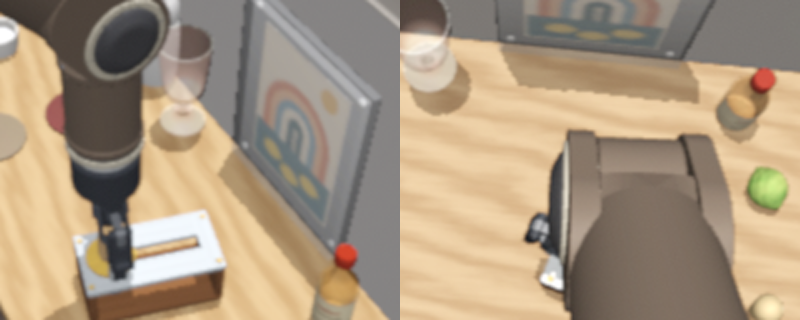

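The jaws straddle the knob, so I'll close them.

Request:
servo_tool:
  rows: [1,-2,0,0,0,0,0.6,1,-2,0,0,0,0,0.4,1,-2,0,0,0,0,0.3,1,-2,0,0,0,0,0.15,1,-2,0,0,0,0,0]
  squeeze: 40

```text
t: 6.22
tcp_pos: [0.4872, 0.041, 0.0879]
ee_rot: [[0.964, 0.001, 0.264], [-0.264, 0.001, 0.964], [0.001, -1.0, 0.001]]
force: [-0.8, -1.4, 4.5]
opening: 0.0285
```

Request:
servo_tool:
  rows: [0,0,0,0,0,0,0,0,0,0,0,0,0,0,0,0,0,0,0,0,0,0,0,0,0,0,0,0]

```text
t: 6.55
tcp_pos: [0.4872, 0.041, 0.0879]
ee_rot: [[0.964, 0.001, 0.264], [-0.264, 0.0, 0.964], [0.001, -1.0, 0.001]]
force: [-0.9, -0.0, 5.7]
opening: 0.028
```

```bash
python3 g.py .486 .0405 .084; python3 snap.py 8
```

```text
t 6.55 tcp [0.4872 0.041  0.0879] tool delta mm [-1.   3.9 -0.8] yaw z 74.67 F [-0.87 -0.04  5.69] op 0.02802512603454429
q [-0.352  0.37   0.207  2.077 -0.116  0.704  1.233] tilt [ 0.001  0.    -1.   ]
```

View pics/v8.png

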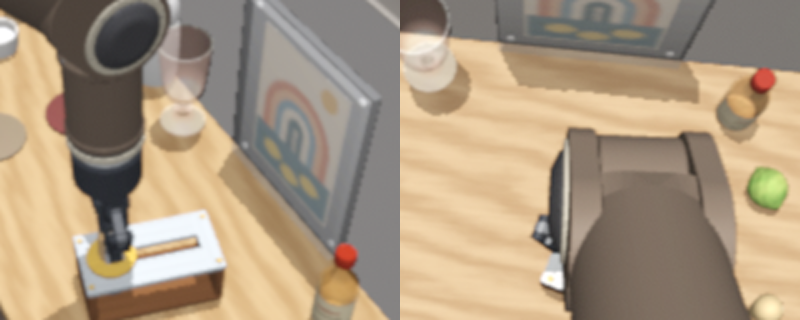

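Request:
servo_tool:
  rows: [0,-3,0,0,0,0,0,0,-6,0,0,0,0,0,0,-9,0,0,0,0,0,0,-12,0,0,0,0,0,0,-15,0,0,0,0,0]

```text
t: 7.07
tcp_pos: [0.4867, 0.0407, 0.1025]
ee_rot: [[0.964, -0.0, 0.265], [-0.265, -0.0, 0.964], [-0.0, -1.0, -0.0]]
force: [0.3, -0.5, -2.0]
opening: 0.0281
```

```bash
python3 g.py .486 .0405 .084; python3 snap.py 9
```

```text
t 7.0667 tcp [0.4867 0.0407 0.1025] tool delta mm [-0.6 18.5 -0.4] yaw z 74.65 F [ 0.28 -0.53 -1.97] op 0.028116623391726853
q [-0.357  0.346  0.213  2.066 -0.107  0.74   1.225] tilt [-0. -0. -1.]
```

View pics/v9.png

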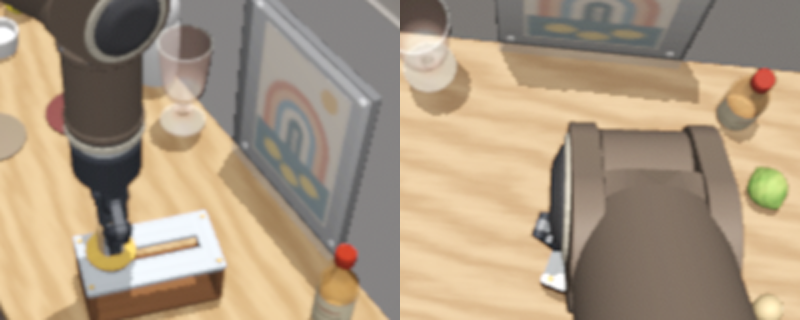

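It has lifted free with a force of about −2 N, which matches its weight. I'll keep lifting straight up.

Request:
servo_tool:
  rows: [0,-12,0,0,0,0,0,0,-26,0,0,0,0,0,0,-42,0,0,0,0,0,0,-60,0,0,0,0,0,0,-75,0,0,0,0,0]

```text
t: 7.58
tcp_pos: [0.4867, 0.0407, 0.1782]
ee_rot: [[0.964, 0.0, 0.265], [-0.265, 0.0, 0.964], [0.0, -1.0, 0.0]]
force: [-0.3, 0.3, -2.2]
opening: 0.0285
```

```bash
python3 g.py .588 .338 .18; python3 snap.py 10
```

```text
t 7.5833 tcp [0.4867 0.0407 0.1782] tool delta mm [ 19.   -1.8 313.5] yaw z 74.65 F [-0.26  0.29 -2.23] op 0.028539547174502987
q [-0.38   0.236  0.233  1.995 -0.068  0.917  1.19 ] tilt [ 0.  0. -1.]
```

View pics/v10.png

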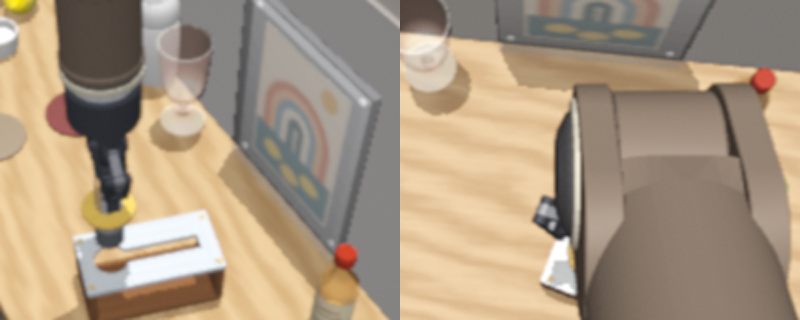

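Request:
servo_tool:
  rows: [0,0,10,0,0,0,0,0,0,26,0,0,0,0,0,0,46,0,0,0,0,2,0,68,0,0,0,0,4,0,92,0,0,0,0]

```text
t: 8.1
tcp_pos: [0.5144, 0.1295, 0.1757]
ee_rot: [[0.964, -0.002, 0.265], [-0.265, -0.001, 0.964], [-0.002, -1.0, -0.001]]
force: [0.1, -0.3, -0.7]
opening: 0.0282
```

Request:
servo_tool:
  rows: [1,0,25,0,0,0,0,2,0,50,0,0,0,0,3,0,75,0,0,0,0,5,0,100,0,0,0,0,7,0,125,0,0,0,0]

```text
t: 8.52
tcp_pos: [0.5541, 0.249, 0.1753]
ee_rot: [[0.965, -0.002, 0.264], [-0.264, -0.001, 0.965], [-0.002, -1.0, -0.001]]
force: [0.1, 0.1, -1.8]
opening: 0.0287
```

Request:
servo_tool:
  rows: [2,0,24,0,0,0,0,4,0,46,0,0,0,0,6,0,65,0,0,0,0,8,0,80,0,0,0,0,8,0,90,0,0,0,0]

```text
t: 8.93
tcp_pos: [0.5855, 0.3343, 0.1748]
ee_rot: [[0.965, -0.002, 0.263], [-0.263, -0.001, 0.965], [-0.002, -1.0, -0.001]]
force: [0.7, 0.1, -2.4]
opening: 0.0283
```

```bash
python3 g.py .588 .338 .0925; python3 snap.py 11
```

```text
t 8.9333 tcp [0.5855 0.3343 0.1748] tool delta mm [ 1.6 82.3  4.3] yaw z 74.76 F [ 0.66  0.06 -2.36] op 0.028309526646474046
q [-0.691  0.544  0.151  1.533 -0.089  1.074  0.786] tilt [-0.002 -0.001 -1.   ]
```

View pics/v11.png

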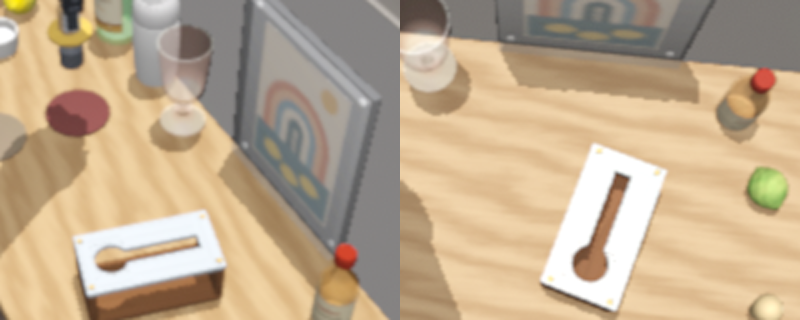

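```bash
python3 - <<'E'
from m import *
for n in("scene","top"):
    im,d=load(n,11);C=cloud(n,d);h=cv2.cvtColor(im,cv2.COLOR_BGR2HSV)
    near=(d>0)&(np.hypot(C[...,0]-.5855,C[...,1]-.3343)<.045)
    m=near&(h[...,1]>110)&(h[...,0]>15)&(h[...,0]<32)&(C[...,2]>.12)&(C[...,2]<.18)
    q=C[m];print(n,'collar',len(q),q.min(0).round(3) if len(q) else'',q.max(0).round(3) if len(q) else'',np.median(q,axis=0).round(3) if len(q) else'')
    m=near&(C[...,2]>.07)&(C[...,2]<.15)&(h[...,2]<110);q=C[m]
    for z in(.10,.105,.11,.115,.12,.125):
        k=q[abs(q[:,2]-z)<.003];print(' foot z',z,len(k),k.mean(0).round(4) if len(k) else '')
im=cv2.imread('pics/scene11.png')[90:230,160:320];im2=cv2.imread('pics/top11.png')[120:260,110:270]
cv2.imwrite('pics/w11.png',cv2.hconcat([cv2.resize(x,(400,350),interpolation=2) for x in(im,im2)]))
E
```

```text
scene collar 189 [0.554 0.303 0.156] [0.613 0.362 0.18 ] [0.576 0.323 0.163]
 foot z 0.1 0 
 foot z 0.105 0 
 foot z 0.11 9 [0.5772 0.322  0.1109]
 foot z 0.115 14 [0.5781 0.3208 0.1156]
 foot z 0.12 20 [0.5783 0.3205 0.12  ]
 foot z 0.125 16 [0.5792 0.32   0.1253]
top collar 232 [0.555 0.306 0.158] [0.583 0.363 0.178] [0.568 0.334 0.163]
 foot z 0.1 0 
 foot z 0.105 1 [0.5708 0.3269 0.1069]
 foot z 0.11 3 [0.5704 0.3272 0.1115]
 foot z 0.115 6 [0.5739 0.3229 0.1141]
 foot z 0.12 2 [0.5728 0.3235 0.1182]
 foot z 0.125 0
```

View pics/w11.png

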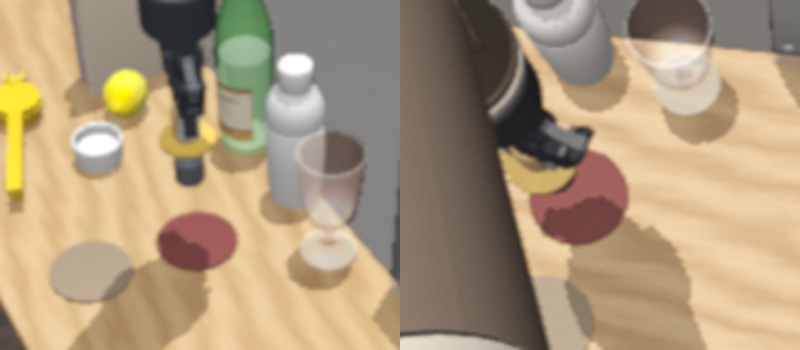

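Request:
servo_tool:
  rows: [1,10,3,0,0,0,0,2,28,5,0,0,0,0,2,48,5,0,0,0,0,2,68,5,0,0,0,0,2,85,5,0,0,0,0]

```text
t: 9.45
tcp_pos: [0.589, 0.3342, 0.0901]
ee_rot: [[0.964, -0.001, 0.266], [-0.266, -0.001, 0.964], [-0.001, -1.0, -0.002]]
force: [-0.4, 0.9, -2.3]
opening: 0.0289
```

```bash
python3 g.py .589 .339 .0744; python3 snap.py 12;python3 - <<'E'
from m import *
for n in("scene","top"):
    im,d=load(n,12);C=cloud(n,d);h=cv2.cvtColor(im,cv2.COLOR_BGR2HSV)
    near=(d>0)&(np.hypot(C[...,0]-.588,C[...,1]-.338)<.045)
    m=near&(h[...,1]>110)&(h[...,0]>15)&(h[...,0]<32)&(C[...,2]>.05)&(C[...,2]<.09)
    q=C[m];print(n,'collar',len(q),q.min(0).round(3) if len(q) else'',q.max(0).round(3) if len(q) else'',np.median(q,axis=0).round(3) if len(q) else'')
im=cv2.imread('pics/scene12.png')[90:230,160:320];im2=cv2.imread('pics/top12.png')[120:260,110:270]
cv2.imwrite('pics/w12.png',cv2.hconcat([cv2.resize(x,(400,350),interpolation=2) for x in(im,im2)]))
E
```

```text
t 9.45 tcp [0.589  0.3342 0.0901] tool delta mm [-1.2 15.7  4.6] yaw z 74.57 F [-0.42  0.9  -2.25] op 0.02885972786115324
q [-0.68   0.635  0.139  1.595 -0.103  0.921  0.795] tilt [-0.001 -0.001 -1.   ]
scene collar 173 [0.558 0.302 0.07 ] [0.615 0.36  0.085] [0.578 0.323 0.078]
top collar 181 [0.557 0.304 0.07 ] [0.585 0.358 0.084] [0.569 0.332 0.075]
```

View pics/w12.png

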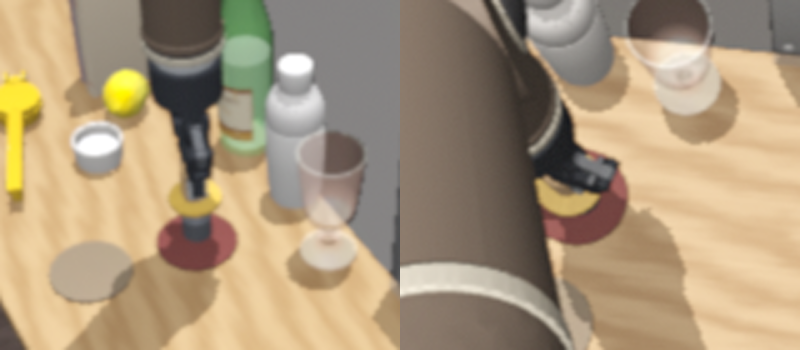

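Request:
servo_tool:
  rows: [0,0,2,0,0,0,0,0,2,4,0,0,0,0,0,4,5,0,0,0,0,0,6,5,0,0,0,0,0,6,5,0,0,0,0]

```text
t: 9.97
tcp_pos: [0.5909, 0.3411, 0.0866]
ee_rot: [[0.964, 0.0, 0.264], [-0.264, 0.0, 0.964], [0.0, -1.0, 0.0]]
force: [-0.2, 0.3, -1.9]
opening: 0.0286
```

```bash
python3 g.py .5895 .340 .0744
```

```text
t 9.9667 tcp [0.5909 0.3411 0.0866] tool delta mm [-1.1 12.2 -1.5] yaw z 74.67 F [-0.21  0.32 -1.92] op 0.02855572748263175
q [-0.685  0.646  0.137  1.585 -0.104  0.918  0.791] tilt [ 0.  0. -1.]
```

Request:
servo_tool:
  rows: [-1,2,0,0,0,0,0,-1,4,0,0,0,0,0,-1,6,-1,0,0,0,0,-1,8,-1,0,0,0,0,-1,9,-1,0,0,0,0]

```text
t: 10.38
tcp_pos: [0.5895, 0.34, 0.0769]
ee_rot: [[0.964, -0.0, 0.265], [-0.265, -0.0, 0.964], [-0.0, -1.0, -0.0]]
force: [0.3, 0.0, -2.4]
opening: 0.0281
```

Request:
servo_tool:
  rows: [0,0.5,0,0,0,0,0,0,1,0,0,0,0,0,0,1.5,0,0,0,0,0,0,2,0,0,0,0,0,0,2,0,0,0,0,0]

```text
t: 10.8
tcp_pos: [0.5897, 0.3402, 0.0752]
ee_rot: [[0.964, -0.0, 0.265], [-0.265, 0.0, 0.964], [-0.0, -1.0, 0.0]]
force: [-0.3, -0.2, -1.8]
opening: 0.0284
```

```bash
python3 g.py .5895 .340 .0744;python3 snap.py 13;python3 - <<'E'
from m import *
for n in("scene","top"):
    im,d=load(n,13);C=cloud(n,d);h=cv2.cvtColor(im,cv2.COLOR_BGR2HSV)
    near=(d>0)&(np.hypot(C[...,0]-.588,C[...,1]-.338)<.045)
    m=near&(h[...,1]>110)&(h[...,0]>15)&(h[...,0]<32)&(C[...,2]>.045)&(C[...,2]<.08)
    q=C[m];print(n,'collar',len(q),q.min(0).round(3) if len(q) else'',q.max(0).round(3) if len(q) else'',np.median(q,axis=0).round(3) if len(q) else'')
im=cv2.imread('pics/scene13.png')[90:230,160:320];im2=cv2.imread('pics/top13.png')[120:260,110:270]
cv2.imwrite('pics/w13.png',cv2.hconcat([cv2.resize(x,(400,350),interpolation=2) for x in(im,im2)]))
E
```

```text
t 10.8 tcp [0.5897 0.3402 0.0752] tool delta mm [-0.1  0.8 -0.2] yaw z 74.65 F [-0.29 -0.16 -1.76] op 0.02837476078315749
q [-0.684  0.657  0.135  1.595 -0.105  0.897  0.792] tilt [-0.  0. -1.]
scene collar 171 [0.559 0.309 0.058] [0.617 0.369 0.076] [0.579 0.327 0.063]
top collar 183 [0.559 0.311 0.06 ] [0.586 0.367 0.079] [0.572 0.34  0.064]
```

View pics/w13.png

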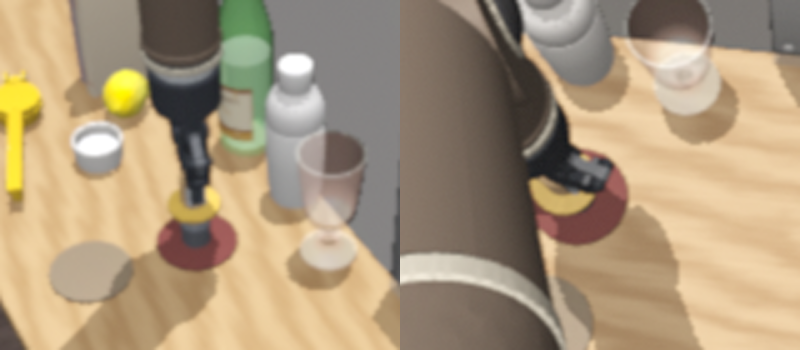

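The collar centre is at (0.588,0.339), over the coaster centre. I'll ease down until it touches.

Request:
servo_tool:
  rows: [0,0.4,0,0,0,0,0,0,0.8,0,0,0,0,0,0,1.0,0,0,0,0,0,0,1.0,0,0,0,0,0]

```text
t: 11.23
tcp_pos: [0.5898, 0.3403, 0.0746]
ee_rot: [[0.964, 0.0, 0.265], [-0.265, 0.0, 0.964], [0.0, -1.0, 0.0]]
force: [0.2, -0.6, 1.4]
opening: 0.0283
```

Request:
servo_tool:
  rows: [0,0.3,0,0,0,0,0,0,0.6,0,0,0,0,0,0,0.6,0,0,0,0,0]

```text
t: 11.48
tcp_pos: [0.5901, 0.3403, 0.0746]
ee_rot: [[0.964, 0.001, 0.265], [-0.265, 0.001, 0.964], [0.001, -1.0, 0.001]]
force: [-2.2, -1.0, 5.4]
opening: 0.0282
```

It has touched down: the force rose from −2 N to +5 N at the predicted height. I'll release slowly.

Request:
servo_tool:
  rows: [0,0,0,0,0,0,0.34,0,0,0,0,0,0,0.38,0,0,0,0,0,0,0.45,0,0,0,0,0,0,0.6,0,0,0,0,0,0,0.8]

```text
t: 11.9
tcp_pos: [0.5895, 0.3401, 0.0734]
ee_rot: [[0.964, -0.0, 0.265], [-0.265, -0.0, 0.964], [-0.0, -1.0, -0.0]]
force: [-1.2, -0.4, 0.5]
opening: 0.0613
```

Request:
servo_tool:
  rows: [0,0,0,0,0,0,0.9,0,0,0,0,0,0,0.9,0,0,0,0,0,0,0.9]

```text
t: 12.15
tcp_pos: [0.5897, 0.3402, 0.0736]
ee_rot: [[0.964, -0.0, 0.265], [-0.265, -0.0, 0.964], [-0.0, -1.0, -0.0]]
force: [-0.1, 0.2, 0.3]
opening: 0.0768
```

```bash
python3 g.py .5895 .340 .16;python3 snap.py 14;python3 - <<'E'
from m import *
im=cv2.imread('pics/scene14.png')[90:230,160:320];im2=cv2.imread('pics/top14.png')[120:260,110:270]
cv2.imwrite('pics/w14.png',cv2.hconcat([cv2.resize(x,(400,350),interpolation=2) for x in(im,im2)]))
E
```

```text
t 12.15 tcp [0.5897 0.3402 0.0736] tool delta mm [ -0.1 -86.4  -0.2] yaw z 74.65 F [-0.06  0.22  0.27] op 0.07682341411977578
q [-0.684  0.659  0.135  1.596 -0.106  0.894  0.792] tilt [-0. -0. -1.]
```

View pics/w14.png

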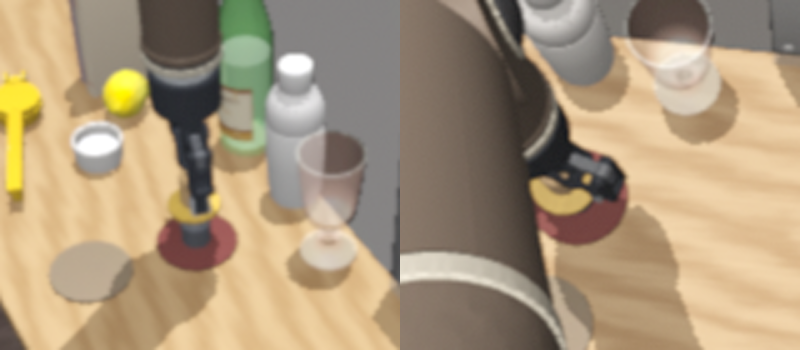

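Released, and the muddler is standing. I'll withdraw straight up, then back towards the robot.

Request:
servo_tool:
  rows: [0,-8,0,0,0,0,1,0,-22,0,0,0,0,1,0,-42,0,0,0,0,1,0,-65,0,0,0,0,1,0,-95,0,0,0,0,1]

```text
t: 12.67
tcp_pos: [0.5891, 0.3398, 0.1697]
ee_rot: [[0.964, -0.001, 0.265], [-0.265, -0.001, 0.964], [-0.001, -1.0, -0.001]]
force: [0.3, 1.0, -0.7]
opening: 0.0853
```

Request:
servo_tool:
  rows: [0,-35,0,0,0,0,1,-30,-50,0,0,0,0,1,-60,-50,0,0,0,0,1,-90,-50,0,0,0,0,1,-120,-50,0,0,0,0,1]

```text
t: 13.08
tcp_pos: [0.4731, 0.3723, 0.2209]
ee_rot: [[0.964, 0.002, 0.265], [-0.265, 0.002, 0.964], [0.001, -1.0, 0.002]]
force: [0.4, 0.2, 0.5]
opening: 0.0855
```

Request:
servo_tool:
  rows: [-30,0,0,0,0,0,1,-55,0,0,0,0,0,1,-75,0,0,0,0,0,1,-85,0,0,0,0,0,1,-85,0,0,0,0,0,1]

```text
t: 13.5
tcp_pos: [0.3901, 0.3957, 0.2201]
ee_rot: [[0.965, 0.0, 0.262], [-0.262, 0.002, 0.965], [-0.0, -1.0, 0.002]]
force: [-0.1, 0.6, 0.6]
opening: 0.0854
```

```bash
python3 g.py .5895 .340 .16;python3 snap.py 15;python3 - <<'E'
from m import *
for n in("scene","top"):
    im,d=load(n,15);C=cloud(n,d);h=cv2.cvtColor(im,cv2.COLOR_BGR2HSV)
    near=(d>0)&(np.hypot(C[...,0]-.588,C[...,1]-.338)<.05)
    m=near&(h[...,1]>110)&(h[...,0]>15)&(h[...,0]<32)&(C[...,2]>.052)&(C[...,2]<.07)
    q=C[m];print(n,'collar',len(q),*( (q.min(0).round(3),q.max(0).round(3)) if len(q) else ''))
    m=near&(C[...,2]>.1)&(C[...,2]<.12)
    q=C[m];print(n,'knobtop',len(q),*( (q.mean(0).round(4),q[:,2].max().round(4)) if len(q) else ''))
    box=(.42,.68,.20,.46);M,W,Hh,s=rect(n,.0045,box,0)
    r=cv2.warpPerspective(im,M,(W,Hh));hh=cv2.cvtColor(r,cv2.COLOR_BGR2HSV)
    mm=(((hh[...,0]<8)|(hh[...,0]>165))&(hh[...,1]>80)).astype(np.uint8);mm=cv2.morphologyEx(mm,cv2.MORPH_OPEN,np.ones((9,9)))
    cs,_=cv2.findContours(mm,cv2.RETR_EXTERNAL,cv2.CHAIN_APPROX_NONE);c=max(cs,key=cv2.contourArea);(x,y),R=cv2.minEnclosingCircle(c);print(' red circ',box[0]+x*s,box[2]+y*s,R*s)
im=cv2.imread('pics/scene15.png');im2=cv2.imread('pics/top15.png')
cv2.imwrite('pics/w15.png',cv2.hconcat([cv2.resize(x[50:330,130:400] if i==0 else x[50:330,90:430],(400,400)) for i,x in enumerate((im,im2))]))
E
```

```text
t 13.5 tcp [0.3901 0.3957 0.2201] tool delta mm [207.   60.1  -1.8] yaw z 74.84 F [-0.06  0.59  0.61] op 0.08543013030662044
q [-0.96   0.301  0.101  1.788 -0.036  1.052  0.461] tilt [ 0.     0.002 -1.   ]
scene collar 177 [0.559 0.308 0.056] [0.616 0.366 0.07 ]
scene knobtop 70 [0.5869 0.3358 0.106 ] 0.1129
 red circ 0.5867643432617188 0.33801248168945314 0.045613880157470706
top collar 74 [0.559 0.31  0.056] [0.616 0.35  0.069]
top knobtop 141 [0.5877 0.3373 0.1065] 0.1138
 red circ 0.5885978240966797 0.3385760803222656 0.04581529998779297
```

View pics/w15.png

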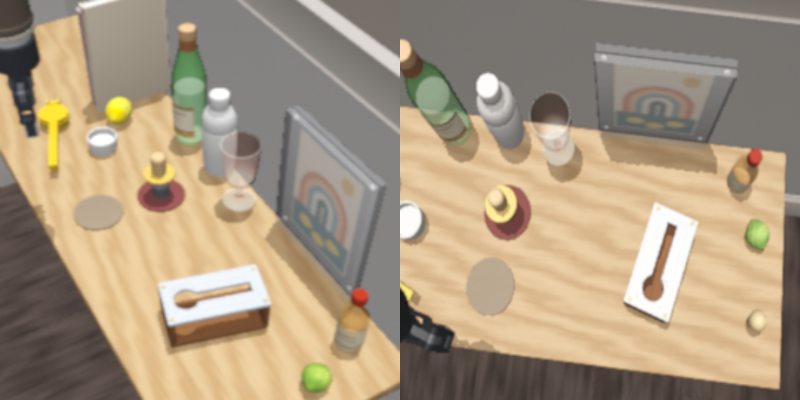

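The muddler stands upright in the middle of the red coaster. In the left view the knob is at (158,165) and the coaster at (161,195). Collar and coaster centres agree within about 1 mm, and the bottle, glass and shaker are standing. The arm is clear, so I'll hand in.

```bash
python3 -c "
from workcell import ctrl
print(ctrl.close_job(), ctrl.get_state()['t'])"
```

```text
the job is handed in; nothing more can be done
the job is handed in; nothing more can be done
```

The muddler now stands upright in the middle of the dark red coaster, and the job was handed in about 13.5 s into the 53 s allowed.

- **Push:** I pushed it along the slot to the wide end with the fingers shut, without gripping it. The contact force stayed around 2.5 N, and the knob ended within about 1–2 mm of the hole's centre.
- **Lift:** I gripped the knob with 40 N and lifted it straight out. It came free carrying only its own weight, about 2 N.
- **Placing:** I lowered it slowly until the force showed contact (about +5 N), opened the jaws gradually and backed the arm away.

**Last checks:**
- The collar centre measured about (0.588, 0.337–0.338) and the coaster centre about (0.588, 0.338), so they agree to within 1–2 mm.
- The knob top read 0.106 m on average, with a maximum of 0.113 m; 0.1085 m is expected for an upright muddler.
- The bottle, glass and shaker are all still standing, and the arm touches nothing.

**Disagreements:** The two cameras differed by 1–2 mm on the hole and coaster positions, which is within the stated calibration error. Before placing, the arm stopped about 4 mm short sideways, and I corrected that before lowering.

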